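# Put the check weights away in the locked slide-out store

## Task

Put the check weights away in the weight store: holding the thumb release on its handle squeezed, draw the locked shuttle fully out to its end stop and let it lock, then stand each weight that is there on the tray and slide it under the lips of a slot of its own size, right to the back - small ones in the two narrow outer slots, large ones in the two wide middle slots. Then, with the release held again, slide the shuttle fully home under the dust cover and let go so that it locks; leave the other things on the bench alone.

Things in the scene. Friction and masses are not known exactly. Their poses are not given: they have to be found in the camera images.
- shuttle (a joint): How far the sliding tray is drawn out, m: 0 = home under the cover, 0.156 = fully out (it slides to the robot, along -x of store; end stops 1 mm beyond). A sprung pawl in a 12 mm pitch rack locks it at 0, 12, 24 .. 156 mm wherever the release is not held, with 1 mm of play. Unlocked it slides with 2 to 4 N.
- release (a joint): Thumb release, m: 0 = fully out (pawl engaged, locked), 0.006 = fully pressed; the shuttle slides only past about 0.0047. Spring 3 N at rest, 6 N fully pressed. It moves along -y of store (to the robot's right). Let go over a rack tooth it stays part way until the shuttle reaches the next notch.
- store: Weight store, fixed: grey bed 345 x 214 x 8 mm. Origin on the worktop under mid-width; +x away from the robot (into the cover), +y left. Bed from x = -0.290 to 0.055. Clear dust cover x = -0.085 to 0.053, |y| < 0.107, open to the front (-x) only; roof 66 to 71 mm over the worktop. Rails and a toothed rack on the bed reach 12 mm.
- grip (a point): Middle of the shuttle's handle at gripping height, 60 mm over the worktop, moving with the shuttle; axes as store. Handle: upright black post before the tray, 26 mm in x, 20 mm in y, top at 78 mm. With the release pad on its left it measures 28 mm across y (y = -0.010 to +0.018 from here), 22 mm when squeezed.
- pad (a point): Middle of the outer face of the release, a grey pad on the handle's left (+y) side, 22 mm in x, 28 mm high (46 to 74 mm over the worktop), 8 mm proud when out, 2 mm when pressed. Squeeze it against the post between the fingers. A thin pawl hangs below it. Axes as store.
- small_1: Small knobbed check weight, brass-coloured, 50 g: round base 28 mm in diameter and 15 mm high, on it a stem and knob 14 mm in diameter up to 30 mm. Origin: middle of its underside, z up. May be absent.
- small_2: A second small check weight, like small_1. May be absent.
- large_1: Large knobbed check weight, grey, 200 g: round base 42 mm in diameter and 18 mm high, on it a stem up to 16 mm and a knob 14 mm in diameter up to 36 mm. Origin: middle of its underside, z up. May be absent.
- large_2: A second large check weight, like large_1. May be absent.
- slot_small_l (a point): Where a small weight's underside centre is when fully in the leftmost slot; moves with the shuttle, axes as store, +x = the way in. On the tray floor, 18 mm over the worktop. Channel 33 mm wide between 6 mm walls, under two side lips 21 mm apart (the stem passes between); lips from 17 to 19.5 mm over the tray floor; back stop 14 mm beyond.
- slot_small_r (a point): The same for the rightmost slot, also small. For all four: a weight goes in only by standing it on the open apron before the slot and sliding it in under the lips. In x from this point: walls begin at -34 mm (rounded noses), lips at -23 mm, a 4 mm high front rim of the tray at -91 mm, the handle (mid-width) at -125 mm.
- slot_large_l (a point): The same for the left of the two middle slots, which are for large weights: channel 47 mm wide, lips 25 mm apart, from 20 to 22.5 mm over the tray floor, back stop 21 mm beyond.
- slot_large_r (a point): The same for the right of the two middle slots, also large. Neighbouring slots' centres: small to large 46 mm, large to large 53 mm. With the shuttle home the seats are at x = 0.013 of store.
- test_stand: Bystander: tall fixed force test stand to the right of the store, its base about 0.24 m wide and 0.35 m deep, with a column and a hanging gauge that reach far above it. Its left side is at about y = -0.13. The arm must swing clear of it. Origin: middle of its foot, on the worktop.
- platen: Bystander: disc-shaped gauge tip with a stem, 29 x 29 x 22 mm, among the weights. Origin: middle of its underside.
- thumb_screw: Bystander: brass-coloured thumb screw with a straight stem, 23 x 23 x 32 mm, among the weights. Origin: middle of its underside.
- hex_key: Bystander: black hex key, 30 x 79 x 8 mm, near the front edge of the worktop.
- caliper: Bystander: caliper, 69 x 230 x 13 mm, near the front edge on the right.

How it is judged:
By the outcome, as a careful person would: the job done as asked, in the order asked, and still so for the second after the job is handed in, with the robot touching nothing.
Of small_1, small_2, large_1, large_2 only 3 to 4 are there at a start; the rules pass over those that are not, and their reading is None.
At some moment in a run one of small_1, small_2, large_1, large_2 may be knocked a few centimetres aside while the robot is not near it.
Once in a run the grip may slacken for a moment while it holds something.
It also fails if it takes over 210 s, if anything falls off the work surface, if the arm or the gripper's body presses on something with over 40 N, if the wrist force passes 120 N, or if a joint passes its speed limit or range.

## Robot

A 7-joint arm with a two-finger parallel gripper is mounted at the origin on a cart in front of the work surface, level with it; the furniture and walls round the work are solid. World frame = base frame: x ahead of the robot, y to its left, z up, the work surface at z = 0. Lengths are in mm, angles in rad, forces in N, time in s.
With the tool pointing down it reaches from about 400 to 850 mm from the base axis. Payload 10.4 kg.
Tool frame: the origin (TCP) lies midway between the tips of the shut fingers; the grasp point (between the pads) lies ctrl.grip_point_offset behind it (ctrl.grip_point_offset is the distance from the TCP to the grasp point, in mm); z points along the fingers, y is the line along which they close (so a half turn about z gives the same grasp; the last joint's range is limited). The gripper opens to 85 mm and grips with 20 to 120 N. Pads are 22 mm wide; open, the fingers measure 114 mm over their backs; the gripper's body (76 mm by 85 mm) begins 54 mm behind the grasp point. The pads swing forward as they close: fully open they stand 13 mm farther back than shut.
Start: joints at [1.176, 0.332, -0.065, 1.46, 0.022, 1.35, -0.088], TCP at [227.081, -582.311, 231.338] pointing down, gripper open.
Joint ranges: [-2.6, 2.6], [-0.5, 2.12], [-1.47, 1.34], [0.16, 2.42], [-1.27, 4.41], [0.06, 2.06], [-2.6, 2.6]. Speed limits (rad/s): [2.22, 2.22, 2.79, 2.79, 3.14, 3.14, 3.14].

## Interface

Orientations are given as a rotation vector (axis times angle).
In Python, from plant import ctrl, vision, workorder gives the robot as it stands (ctrl), with the cameras (vision) and the job (workorder). Calls block until the motion is done:
- ctrl.movep(position, orientation): joint-space move of the TCP to a pose.
- ctrl.move_straight(position, attitude=None, rate=150): straight line of the TCP; attitude=None keeps the orientation; rate is the mean speed in mm/s.
- ctrl.goto_joints(angles): joint-space move.
- ctrl.move_gripper(opening, f_grip=None): finger opening in mm; f_grip is the grip in N (None keeps the last); returns when the fingers have stopped.
- ctrl.pause(seconds).
- ctrl.solve_ik(position, orientation): joint angles nearest the present ones, or None.
- ctrl.get_state(): the state.
- vision.capture(name): name is "scene" or "side" or "wrist"; returns a dict with "pixels" (400x640x3 uint8, red, green, blue), "mtx" (3x3 intrinsics, pixels), "origin" and "attitude" of the camera in the world. Camera axes: x right, y up, looking along -z (the intrinsics and any distortion apply to the point x, -y, -z); pixel columns grow to the right and rows downward; lengths in mm; the calibration is good to about 2 mm. A picture is of the moment at which its call begins. There is no depth.
A pose or a line that the arm cannot do raises ctrl.IKError and nothing moves.
- workorder.hand_in(): hands the job in; it is judged then, once.
The state is a dict: "t": time; "q": joint angles; "qd": joint speeds; "effort": joint torques, N m; "tcp_pos": TCP position; "tcp_rot": TCP orientation; "ft_force": force on the tool from outside, world axes, zero at the start; "torque": the same for the moment, N m; "gripper_width": finger opening in mm; "grip_force": force on a finger pad.
Only numpy, scipy, OpenCV 4.12 (cv2) and the standard library are available. Lean on these libraries where they do the work, as an engineer would, in place of code of your own. Each camera call takes 0.05 s, during which the arm holds its last target. There are 200 camera calls.

## Working session

There is one attempt and no reset: what is moved stays moved. The work goes in short steps, each a Python script; the robot and the scene stay as the last script left them, time stands still between calls to the robot, and variables do not carry over. Pictures are saved under pics/ and viewed, at most 15 in all, crops included, and the job is handed in when it is done.

```bash
ls; mkdir -p pics; cat > h.py <<'E'
import numpy as np, cv2
from scipy.spatial.transform import Rotation as R
from plant import ctrl, vision, workorder
def cap(n,f=None):
    c=vision.capture(n)
    if f: cv2.imwrite('pics/'+f,c['pixels'][:,:,::-1])
    return c
def att(c):
    a=np.array(c['attitude'],float)
    return a if a.shape==(3,3) else R.from_rotvec(a).as_matrix()
def ray(c,u,v):
    d=np.linalg.inv(c['mtx'])@[u,v,1]; return np.array(c['origin'],float), att(c)@[d[0],-d[1],-d[2]]
def onz(c,u,v,z):
    o,d=ray(c,u,v); return o+d*(z-o[2])/d[2]
def proj(c,p):
    q=att(c).T@(np.array(p,float)-c['origin']); q=np.array(c['mtx'])@[q[0],-q[1],-q[2]]; return q[:2]/q[2]
E
python3 - <<'E'
from h import *
for n in('scene','side','wrist'):
    c=cap(n,n+'0.png'); print(n,{k:np.round(v,3).tolist() if k!='pixels' else 0 for k,v in c.items()})
print(ctrl.get_state(), ctrl.grip_point_offset)
E
```

```text
pics
plant.py
scene {'pixels': 0, 'mtx': [[406.072, 0.0, 314.735], [0.0, 406.072, 200.774], [0.0, 0.0, 1.0]], 'origin': [149.575, -624.962, 952.748], 'attitude': [0.694, -0.206, -0.493]}
side {'pixels': 0, 'mtx': [[463.938, 0.0, 316.992], [0.0, 463.938, 198.545], [0.0, 0.0, 1.0]], 'origin': [10.597, -432.67, 1167.748], 'attitude': [0.548, -0.261, -0.806]}
wrist {'pixels': 0, 'mtx': [[282.049, 0.0, 318.137], [0.0, 282.049, 201.867], [0.0, 0.0, 1.0]], 'origin': [300.997, -552.678, 371.923], 'attitude': [-0.278, 0.193, -1.188]}
{'t': 0.15, 'q': array([ 1.17641846,  0.33272982, -0.06471656,  1.46074053,  0.02160578,
        1.34989674, -0.08849585]), 'qd': array([ 3.57285314e-05, -3.17043876e-03, -3.29526632e-04, -3.69074555e-03,
       -1.27284138e-03, -1.03334028e-03, -9.91582045e-04]), 'effort': array([ 1.27422674e-03, -6.25827742e+01,  4.95240733e-02, -3.91851461e+01,
        1.63202098e-02,  7.57398113e-03,  2.92586094e-05]), 'tcp_pos': array([ 226.95096126, -582.0373167 ,  230.70055348]), 'tcp_rot': array([-3.08642678e+00, -5.80494036e-01,  3.84117450e-04]), 'ft_force': array([ 0.429054  ,  0.33639673, -0.1230798 ]), 'torque': array([-0.02397163,  0.00229793, -0.0621405 ]), 'grip_force': 0.0, 'gripper_width': 85.38378134345818} 18.700000000000003
```

View pics/scene0.png

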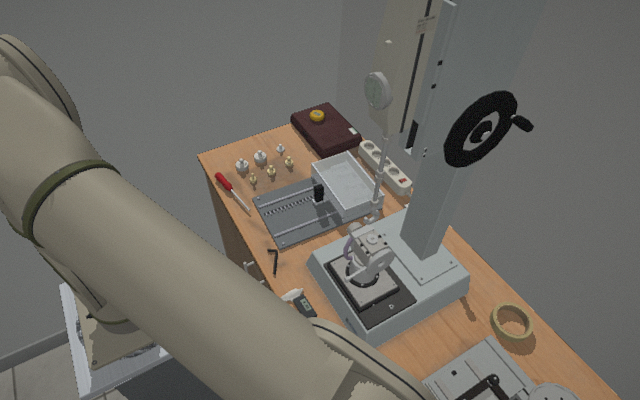

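View pics/side0.png

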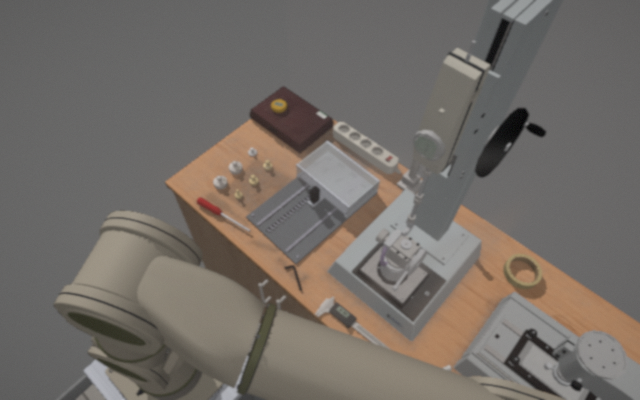

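Both views show the store at scene ~(315,205), with the handle at (318,192). To its left are three grey and three brass objects at scene (242,166), (260,157), (280,148), (253,179), (271,171), (289,162). The stand is between the arm and the store.

```bash
python3 - <<'E'
from h import *
c=cap('scene'); s=cap('side')
P=lambda c,L,z:[np.round(onz(c,*p,z)[:2]).tolist() for p in L]
print('objs scene',P(c,[(242,168),(260,159),(280,150),(253,181),(271,173),(289,164)],10))
print('objs side',P(s,[(221,184),(236,168),(252,153),(239,197),(254,182),(268,168)],10))
print('bed corners scene',P(c,[(252,194),(281,248)],8),'side',P(s,[(249,218),(297,259)],8))
print('handle',P(c,[(318,186)],78),P(s,[(314,188)],78))
print('roof',P(c,[(312,163),(343,151),(383,203)],71),P(s,[(327,144),(377,183),(346,213),(297,170)],71))
print('stand',P(c,[(308,256),(375,344),(470,278)],40),P(s,[(332,265),(410,345),(480,248)],40), 'column',P(c,[(405,245),(447,250)],50))
print('table edge',P(c,[(198,155),(290,124)],0),'driver',P(c,[(217,174),(250,214)],5), 'hex',P(c,[(270,250),(276,275)],5))
from itertools import product
im=np.hstack([cv2.resize(c['pixels'][110:260,210:400],None,fx=2.1,fy=2.1,interpolation=2),cv2.resize(s['pixels'][125:275,170:360],None,fx=2.1,fy=2.1,interpolation=2)])
cv2.imwrite('pics/z.png',im[:,:,::-1]); print(im.shape)
E
```

```text
objs scene [[437.0, 316.0], [507.0, 327.0], [586.0, 335.0], [444.0, 244.0], [510.0, 249.0], [581.0, 258.0]]
objs side [[438.0, 324.0], [511.0, 336.0], [586.0, 344.0], [443.0, 249.0], [512.0, 256.0], [579.0, 263.0]]
bed corners scene [[419.0, 196.0], [406.0, -28.0]] side [[413.0, 174.0], [412.0, -20.0]]
handle [[582.0, 71.0]] [[584.0, 74.0]]
roof [[619.0, 171.0], [734.0, 171.0], [715.0, -72.0]] [[738.0, 160.0], [726.0, -46.0], [585.0, -46.0], [602.0, 158.0]]
stand [[449.0, -106.0], [466.0, -389.0], [780.0, -369.0]] [[451.0, -113.0], [418.0, -392.0], [765.0, -379.0]] column [[692.0, -210.0], [781.0, -278.0]]
table edge [[334.0, 456.0], [688.0, 455.0]] driver [[357.0, 334.0], [382.0, 128.0]] hex [[377.0, -18.0], [356.0, -97.0]]
(315, 798, 3)
```

View pics/z.png

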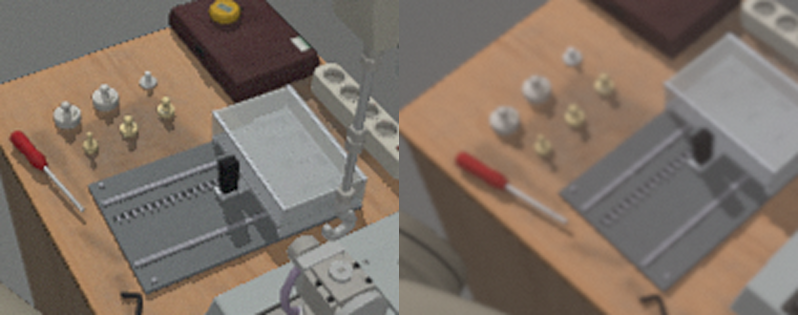

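```bash
python3 - <<'E'
from h import *
s=ctrl.get_state()
ctrl.movep([150,-385,330],s['tcp_rot'])
q=ctrl.get_state()['q'].copy(); print(q)
q[0]-=1.2+0.5; ctrl.goto_joints(q)
s=ctrl.get_state(); print(s['t'],s['tcp_pos'],R.from_rotvec(s['tcp_rot']).as_matrix().round(2),s['ft_force'])
c=cap('wrist','w1.png'); print(c['origin'])
E
```

```text
[ 1.19286619 -0.1688634  -0.0899002   1.79619555 -0.01516332  1.51435091
 -0.09387907]
3.4 [363.48465878 197.85341338 329.57825944] [[-0.48  0.88 -0.  ]
 [ 0.88  0.48 -0.  ]
 [-0.   -0.   -1.  ]] [-0.61744962 -0.62932346 -0.57972139]
[324.59581581 268.64458062 470.91122719]
```

View pics/w1.png

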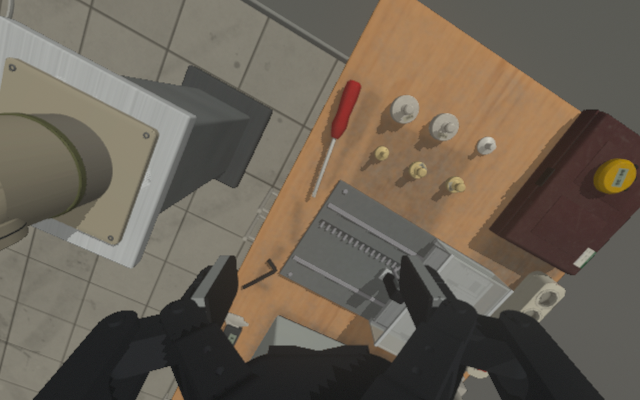

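The wrist view shows everything: larges at (405,109) and (445,126), a whitish platen at (486,145), and brass pieces at (381,153), (418,170), (456,185). I'll take a measuring pose over the store and weights.

```bash
cat >> h.py <<'E'
def rot(yaw,closing):  # closing 'x': fingers close along store x, camera at +y ; 'y': close along y, camera at -x
    B=np.array([[0,1,0],[1,0,0],[0,0,-1.]]) if closing=='x' else np.array([[-1,0,0],[0,1,0],[0,0,-1.]])
    if closing=='x': B=np.column_stack([[0,1,0],[1,0,0],[0,0,-1.]])
    return (R.from_euler('z',yaw)*R.from_matrix(B)).as_rotvec()
E
python3 - <<'E'
from h import *
ctrl.movep([500,110,330],rot(0,'x'))
s=ctrl.get_state(); print(s['t'],s['tcp_pos'],s['q'].round(2),s['ft_force'])
c=cap('wrist','w2.png'); print(c['origin'],c['attitude'])
E
```

```text
4.1417 [500.25281232 109.48910009 329.68736091] [-0.36  0.05  0.06  1.59 -0.    1.5  -0.3 ] [ 0.56108261 -0.13224263  0.22041389]
[499.80411891 190.00577272 471.0305352 ] [-0.31669053  0.00269466 -0.00119067]
```

View pics/w2.png

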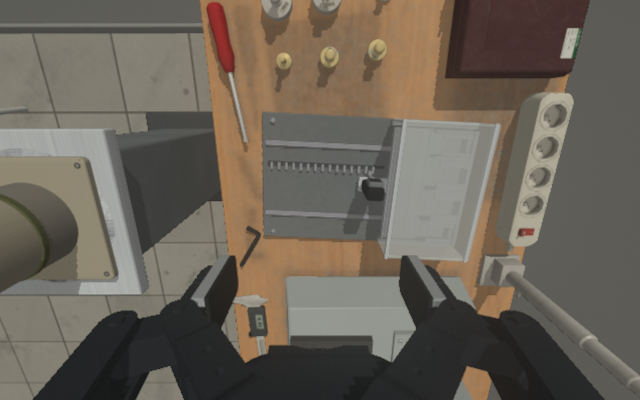

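```bash
python3 - <<'E'
from h import *
c=cap('wrist')
p=c['pixels']; g=cv2.cvtColor(p,cv2.COLOR_RGB2GRAY).astype(float)
hsv=cv2.cvtColor(p,cv2.COLOR_RGB2HSV)
# bed front edge: wood (sat high) -> grey, per row; bed left edge per column; right edge per column
sat=hsv[:,:,1].astype(float)
def edge(prof):
    d=np.diff(prof); i=np.argmax(abs(d)); 
    k=np.arange(max(i-2,0),min(i+3,len(d))); w=abs(d[k]); return (k*w).sum()/w.sum()+.5
F=np.array([[250+edge(sat[r,250:280]),r] for r in range(125,228)])
L=np.array([[x,95+edge(sat[95:128,x])] for x in range(275,380)])
Rr=np.array([[x,225+edge(sat[225:255,x])] for x in range(275,370)])
def line(P):
    W=np.array([onz(c,u,v,8)[:2] for u,v in P]); vx,vy,x0,y0=cv2.fitLine(W.astype(np.float32),cv2.DIST_HUBER,0,.01,.01).ravel()
    res=np.abs((W-[x0,y0])@[-vy,vx]); return vx,vy,x0,y0,np.median(res)
for n,P in(('F',F),('L',L),('R',Rr)):
    l=line(P); print(n,np.round(l,3), 'angle',np.degrees(np.arctan2(l[1],l[0])))
m=((g<35)).astype(np.uint8); m[:, :350]=0; m[:,395:]=0; m[:165]=0;m[210:]=0
n,lab,st,ce=cv2.connectedComponentsWithStats(m); print(st,ce)
for i in range(1,n):
    if st[i,4]>100:
        k=cv2.minAreaRect(cv2.findContours((lab==i).astype(np.uint8),0,2)[0][0]); print(k)
cr=cv2.resize(p[90:270,240:510],None,fx=2.9,fy=2.9,interpolation=2); cv2.imwrite('pics/w2c.png',cr[:,:,::-1])
E
```

```text
F [5.10000e-02 9.99000e-01 4.04751e+02 7.42490e+01 1.07000e-01] angle 87.0893
L [ 9.99000e-01 -5.10000e-02  4.82975e+02  1.83604e+02  8.70000e-02] angle -2.9032247
R [ 9.99000e-01 -5.00000e-02  5.05306e+02 -3.02620e+01  1.29000e-01] angle -2.8529744
[[     0      0    640    400 256000]] [[319.5 199.5]]
```

View pics/w2c.png

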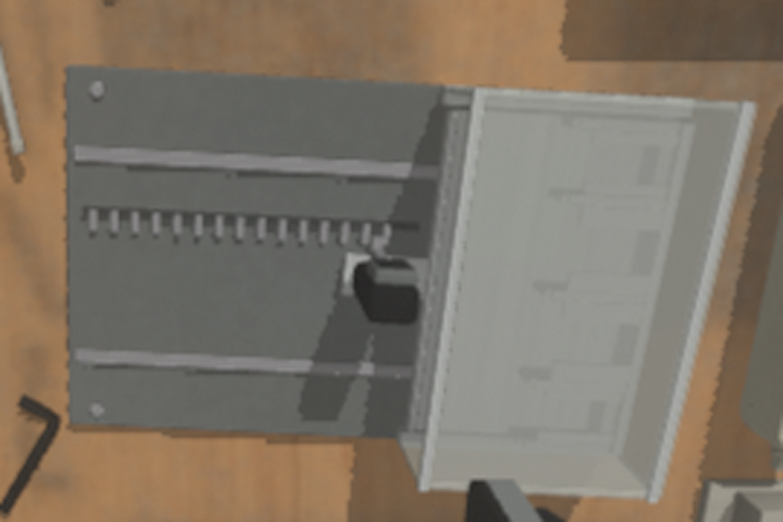

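```bash
cat >> h.py <<'E'
YAW=np.radians(-2.88); SO=np.array([694.7,66.5])
def S(x,y,z):  # store mm -> world
    c,s=np.cos(YAW),np.sin(YAW); return [SO[0]+c*x-s*y, SO[1]+s*x+c*y, z]
def iS(p):
    c,s=np.cos(YAW),np.sin(YAW); d=np.array(p[:2])-SO; return np.array([c*d[0]+s*d[1],-s*d[0]+c*d[1]])
def st(tag=''):
    s=ctrl.get_state(); print(tag,'t%.1f'%s['t'],'store',iS(s['tcp_pos']).round(1),'z%.1f'%s['tcp_pos'][2],'w%.1f'%s['gripper_width'],'gf%.1f'%s['grip_force'],'ft',s['ft_force'].round(1)); return s
E
python3 - <<'E'
from h import *
ry=rot(YAW,'y'); print(ctrl.solve_ik(S(-112,1,150),ry).round(2))
ctrl.move_gripper(60,30)
ctrl.movep(S(-112,3,150),ry); st()
ctrl.move_straight(S(-112,2,41.3),rate=80); s=st()
cap('wrist','w3.png')
E
```

```text
[-0.24  0.31  0.04  1.67 -0.01  1.17  1.33]
 t6.1 store [-111.8    3.2] z150.5 w60.0 gf0.0 ft [-0.4 -0.1  0.2]
 t7.6 store [-111.6    2.1] z41.8 w60.2 gf0.0 ft [-0.3  0.6 -0.1]
```

View pics/w3.png

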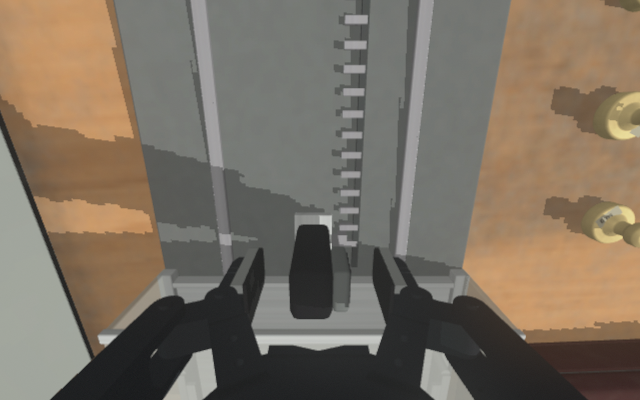

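The handle with its pad sits between the fingers (post at (312,270), pad at (341,278)). Next I squeeze and draw in steps.

```bash
cat >> h.py <<'E'
def slide(x0,x1,y=1,z=41.3):
    """move squeezed handle from store x0 to x1 in short steps, resqueezing if the grip slackens"""
    n=int(np.ceil(abs(x1-x0)/12)); 
    for x in np.linspace(x0,x1,n+1)[1:]:
        ctrl.move_straight(S(x,y,z),rate=60); s=ctrl.get_state()
        if s['gripper_width']>23.5 or np.linalg.norm(s['ft_force'][:2])>15:
            st('?'); ctrl.move_gripper(10,40); ctrl.pause(.3); st('re')
    return st('slid')
E
python3 - <<'E'
from h import *
ctrl.move_straight(S(-112,1,41.3)); ctrl.move_gripper(10,40); ctrl.pause(.3); s=st('sq')
if s['gripper_width']<24: slide(-112,-270)
cap('side','s4.png'); cap('wrist','w4.png')
E
```

```text
sq t8.6 store [-111.4   -1. ] z41.9 w19.9 gf44.3 ft [-1.3 -7.4  5.8]
slid t13.4 store [-269.3   -0.9] z41.8 w20.3 gf40.7 ft [  0.2 -10.4   5.8]
```

View pics/w4.png

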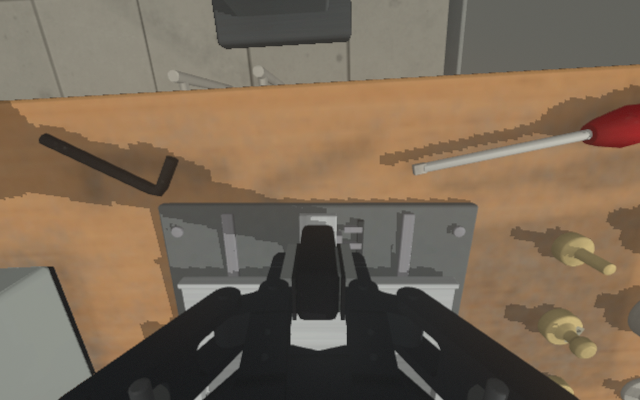

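```bash
python3 - <<'E'
from h import *
for x in (-271,-272,-273,-274):
    ctrl.move_straight(S(x,1,41.3),rate=20); s=st()
    if abs(s['ft_force'][0])>10: break
s=ctrl.get_state(); xs=iS(s['tcp_pos'])[0]
ctrl.move_straight(S(xs+1.2,0,41.3),rate=20); st('back')
ctrl.move_gripper(60); ctrl.pause(.3); st('open')
cap('wrist','w5.png')
ctrl.move_straight(S(xs+1,0,130)); 
ctrl.movep(S(-215,60,300),rot(YAW,'x')); st()
c=cap('wrist','w6.png')
E
```

```text
t13.8 store [-269.3   -0.9] z41.9 w20.2 gf40.0 ft [ 5.5 -9.9 -0.9]
 t14.0 store [-269.3   -0.9] z41.9 w20.4 gf40.2 ft [ 11.9 -10.   -7.4]
back t14.3 store [-267.1   -0.9] z41.8 w20.3 gf39.9 ft [ 1.3 -6.9  2.9]
open t15.1 store [-268.1   -0. ] z41.3 w59.9 gf0.0 ft [-0.   0.4  0.4]
 t17.4 store [-215.2   59.8] z299.1 w59.8 gf0.0 ft [-1.   0.7  0.5]
```

```bash
python3 -c "
import cv2,numpy as np
a=cv2.imread('pics/w5.png')[190:340,200:440];b=cv2.imread('pics/w6.png')
a=cv2.resize(a,(480,300)); b=cv2.resize(b,(480,300)); cv2.imwrite('pics/m.png',np.vstack([a,b]))"
```

```text
(no output)
```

View pics/m.png

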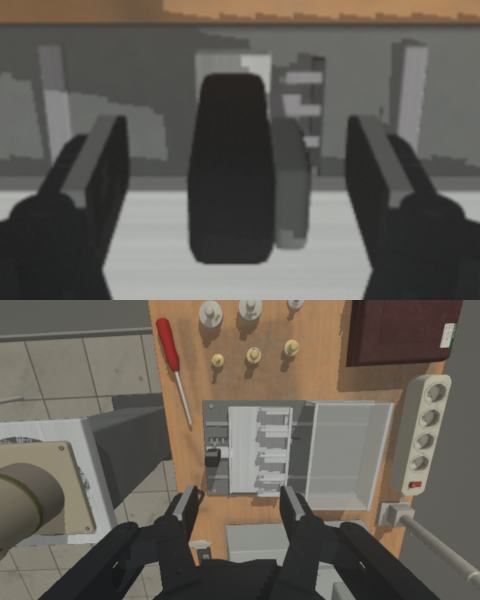

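The shuttle is out and the release is fully proud (pad/post ratio 0.4, same as when locked). Next is a closer look at the slots and weights.

```bash
python3 - <<'E'
from h import *
ctrl.movep(S(-165,0,230),rot(YAW,'x')); st()
c=cap('wrist','w7.png')
m=c['pixels']
for y in(72.5,26.5,-26.5,-72.5):
  for dx,z in ((0,18),(-23,38)):
    q=proj(c,S(-143+dx,y,z)); print(y,dx,q.round(1))
x0,y0=proj(c,S(-143,0,18)).astype(int)
cr=cv2.resize(m[y0-130:y0+130,x0-140:x0+140],None,fx=2.3,fy=2.3,interpolation=2); print(x0-140,y0-130,cr.shape)
cv2.imwrite('pics/w7c.png',cr[:,:,::-1])
E
```

```text
t17.9 store [-165.2   -0.6] z229.1 w60.3 gf0.0 ft [0.  0.5 0.5]
72.5 0 [338.  115.9]
72.5 -23 [318.8 116.3]
26.5 0 [337.3 154.4]
26.5 -23 [318.8 157. ]
-26.5 0 [336.5 195.2]
-26.5 -23 [318.8 199.8]
-72.5 0 [335.8 227.7]
-72.5 -23 [318.8 233.8]
196 45 (598, 644, 3)
```

View pics/w7c.png

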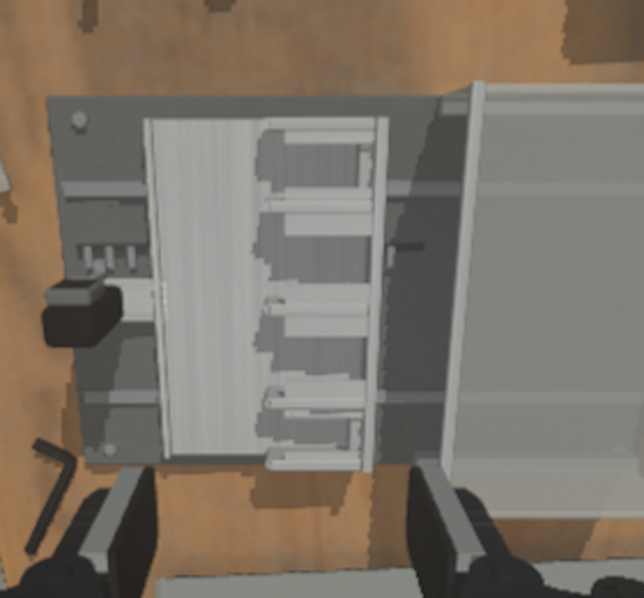

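```bash
python3 - <<'E'
from h import *
c=cap('wrist')
f=lambda x,y,z:((proj(c,S(x,y,z))-[196,45])*2.3).round(1)
for y,h,zt,zb in((72.5,10.5,37.5,35),(26.5,12.5,40.5,38),(-26.5,12.5,40.5,38),(-72.5,10.5,37.5,35)):
    print(y,'upper lip top',f(-148,y+h,zt),'bot',f(-148,y+h,zb),'lower lip top',f(-148,y-h,zt),'bot',f(-148,y-h,zb))
print('tray edge rim',f(-234,80,22),f(-234,-80,22),'handle top corners',f(-281,10,78),f(-255,10,78),f(-281,-10,78),f(-255,-10,78))
print('bed',f(-290,107,8),f(-290,-107,8),'cover top front',f(-85,107,71),f(-85,-107,71))
print('lip front',f(-166,72,37.5),f(-166,0,37.5))
E
```

```text
72.5 upper lip top [318.6 143.9] bot [318.3 143.9] lower lip top [317.8 188.3] bot [317.6 188. ]
26.5 upper lip top [317.3 235.7] bot [317.1 235.1] lower lip top [316.5 284.6] bot [316.2 283.6]
-26.5 upper lip top [315.5 336.7] bot [315.3 335.4] lower lip top [314.8 381. ] bot [314.5 379.5]
-72.5 upper lip top [313.8 418. ] bot [313.6 416.2] lower lip top [313.2 452.1] bot [313.  450.2]
tray edge rim [149.1 150.2] [166.2 435.7] handle top corners [ 33.9 309. ] [ 89.8 309.1] [ 38.8 350.2] [ 93.7 350.2]
bed [43.5 95.6] [ 82.5 465.7] cover top front [471.2  84.2] [434.2 521.4]
lip front [281.7 167.4] [281.6 309.6]
```

```bash
python3 - <<'E'
from h import *
ctrl.movep([505,225,230],rot(YAW,'x')); st()
c=cap('wrist','w8.png')
q=[proj(c,[x,y,0]) for x in(400,620) for y in (210,370)]; print(np.round(q))
m=c['pixels']; cr=cv2.resize(m[0:260,180:480],None,fx=2.3,fy=2.3,interpolation=2); cv2.imwrite('pics/w8c.png',cr[:,:,::-1])
E
```

```text
t18.7 store [-197.7  149.8] z230.6 w59.8 gf0.0 ft [-0.1 -0.1 -0.1]
[[243. 188.]
 [225.  58.]
 [405. 180.]
 [411.  48.]]
```

View pics/w8c.png

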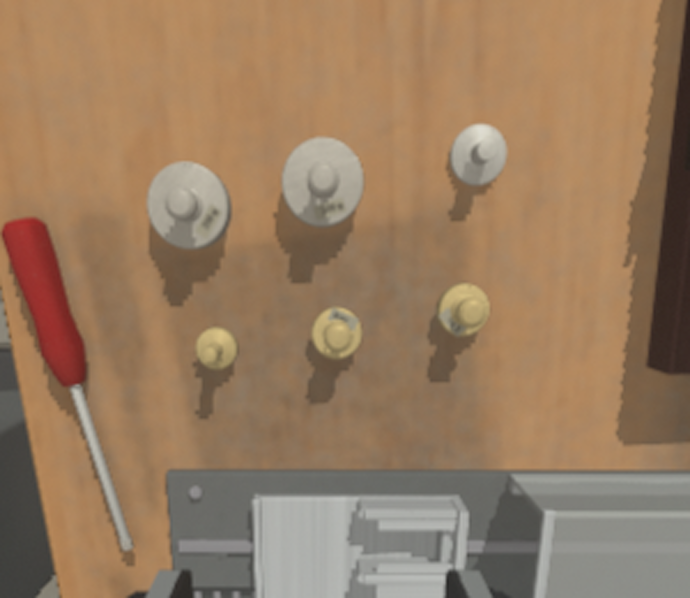

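Thumb screw at crop (216,348), small weights at (337,332) and (464,310), larges at (189,205) and (323,181), platen at (479,155). I'll write the detector and check the height of the tray's back wall.

```bash
cat >> h.py <<'E'
def detect(c):
    p=c['pixels']; hsv=cv2.cvtColor(p,cv2.COLOR_RGB2HSV).astype(int); H,Sa,V=hsv[...,0],hsv[...,1],hsv[...,2]
    out=[]
    for kind,m in(('brass',(H>=19)&(H<=32)&(Sa>60)&(V>90)),('grey',(Sa<55)&(V>95))):
        m=cv2.morphologyEx(m.astype(np.uint8),cv2.MORPH_CLOSE,np.ones((5,5)))
        m=cv2.morphologyEx(m,cv2.MORPH_OPEN,np.ones((3,3)))
        for k in cv2.findContours(m,cv2.RETR_EXTERNAL,cv2.CHAIN_APPROX_NONE)[0]:
            if cv2.contourArea(k)<80: continue
            (u,v),ax,_=cv2.fitEllipse(k)
            if max(ax)/min(ax)>1.5: continue
            P=onz(c,u,v,11); d=np.linalg.norm(P-c['origin'])/c['mtx'][0][0]*np.sqrt(ax[0]*ax[1])
            if not(-100<P[0]-500<150 and 185<P[1]<450): continue
            name={'brass':'small' if d>25 else 'screw','grey':'large' if d>35 else 'platen'}[kind]
            out.append((name,P[:2].round(1),round(d,1)))
    return out
E
python3 - <<'E'
from h import *
c=cap('wrist')
for o in detect(c): print(o)
class C(dict): pass
import copy
# back wall height from w7 pose: recreate camera by relative transform
o=np.array(c['origin'])-ctrl.get_state()['tcp_pos']; c7=dict(c); c7['origin']=np.array(S(-165.2,-.6,229.1))+o
f=lambda x,y,z:((proj(c7,S(x,y,z))-[196,45])*2.3).round(0)
for z in(26,36,41,46,56): print(z,[ (f(x,92,z),f(x,-92,z)) for x in(-120,-115)])
E
```

```text
('screw', array([448.8, 259.3]), np.float64(23.0))
('small', array([515.2, 264.3]), np.float64(27.9))
('small', array([584.3, 273.6]), np.float64(28.7))
('large', array([441.2, 333.1]), np.float64(46.7))
('large', array([511., 341.]), np.float64(46.4))
('platen', array([590.4, 350. ]), np.float64(32.5))
26 [(array([374., 124.]), array([360., 457.])), (array([384., 124.]), array([369., 457.]))]
36 [(array([377., 123.]), array([362., 465.])), (array([387., 123.]), array([371., 465.]))]
41 [(array([378., 123.]), array([363., 469.])), (array([389., 123.]), array([372., 469.]))]
46 [(array([380., 122.]), array([364., 473.])), (array([391., 122.]), array([373., 473.]))]
56 [(array([383., 122.]), array([367., 482.])), (array([394., 122.]), array([376., 482.]))]
```

```bash
cat >> h.py <<'E'
RX=rot(YAW,'x')
PZ={'small':23.0,'large':25.5}
def locate(kind,near):
    ctrl.movep([near[0],near[1]-70,210],RX); ctrl.pause(.1)
    L=[o for o in detect(cap('wrist')) if o[0]==kind]
    L.sort(key=lambda o:np.linalg.norm(o[1]-near)); print(L)
    return L[0][1]
def pick(kind,p):
    z=PZ[kind]; ctrl.move_gripper(40,40)
    ctrl.movep([*p,100],RX); ctrl.move_straight([*p,z],rate=80)
    ctrl.move_gripper(5,40); s=st('gripped')
    ctrl.move_straight([*p,z+50],rate=80); s=st('lifted'); return s['gripper_width']
def place(kind,slot_y):
    z=PZ[kind]
    ctrl.move_straight(S(-204,slot_y,z+50+6),rate=150); s=st('over apron')
    if s['gripper_width']<10: print('LOST'); return False
    ctrl.move_straight(S(-204,slot_y,z+18+6),rate=80); f0=ctrl.get_state()['ft_force'][2]
    for h in np.arange(5,-1.1,-1):
        ctrl.move_straight(S(-204,slot_y,z+18+h),rate=30); f=ctrl.get_state()['ft_force'][2]-f0
        if f>4: break
    print('contact h',h,'f',f); st('down'); return h
def slidein(slot_y,seat=-143):
    zc=ctrl.get_state()['tcp_pos'][2]
    for x in [*np.arange(-196,seat-3,8),*np.arange(seat-4,seat+5,1)]:
        ctrl.move_straight(S(x,slot_y,zc),rate=40); s=ctrl.get_state(); 
        if abs(s['ft_force'][0])>9: break
    return st('slid')
E
python3 - <<'E'
from h import *
p=locate('small',[515,264])
if pick('small',p)>10: place('small',-72.5)
cap('wrist','a1.png')
E
```

```text
[('small', array([515.4, 264. ]), np.float64(28.7)), ('small', array([584.4, 273.3]), np.float64(29.7))]
gripped t21.6 store [-188.6  188.5] z23.5 w11.1 gf39.0 ft [ 1.1 -0.4  3.1]
lifted t22.4 store [-189.2  188.1] z72.7 w10.8 gf39.0 ft [ 0.1 -0.5 -0.8]
over apron t24.3 store [-204.   -71.8] z79.0 w10.8 gf39.0 ft [-0.3 -0.5 -1. ]
contact h 0.0 f 4.188557568113442
down t26.3 store [-203.5  -72.4] z41.4 w11.1 gf39.5 ft [0.5 0.6 4.1]
```

```bash
cat >> h.py <<'E'
def leave():
    p=ctrl.get_state()['tcp_pos']; ctrl.move_gripper(26); ctrl.move_straight([p[0],p[1],130],rate=100); st('left')
E
python3 - <<'E'
from h import *
slidein(-72.5); leave()
ctrl.movep(S(-165,0,230),RX); c=cap('wrist','a2.png')
x0,y0=proj(c,S(-143,0,18)).astype(int)
cr=cv2.resize(c['pixels'][y0-130:y0+130,x0-140:x0+140],None,fx=2.3,fy=2.3,interpolation=2)
cv2.imwrite('pics/a2c.png',cr[:,:,::-1])
E
```

```text
slid t31.1 store [-139.8  -72.6] z41.3 w10.8 gf39.8 ft [-6.6  0.7  7. ]
left t32.4 store [-140.3  -72.6] z129.3 w26.2 gf0.0 ft [ 0.3 -0.4  0.1]
```

View pics/a2c.png

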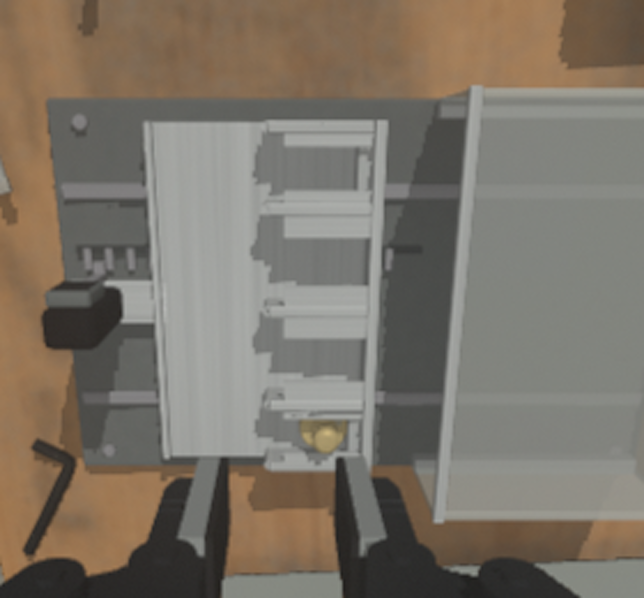

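The small weight is in the right slot, knob at crop (325,435). I'll check its x and do a firm finishing push behind the knob.

```bash
cat >> h.py <<'E'
def knob(kind,slot_y,u=None,v=None):
    c=cap('wrist'); return
def push(kind,slot_y,fmax=14):
    z=PZ[kind]+18; ctrl.move_gripper(0,20)
    ctrl.movep(S(-185,slot_y,110),RX); ctrl.move_straight(S(-185,slot_y,z),rate=80); st('behind')
    ctrl.move_straight(S(-178,slot_y,z),rate=60)
    for x in np.arange(-175,-145,1):
        ctrl.move_straight(S(x,slot_y,z),rate=40); s=ctrl.get_state()
        if s['ft_force'][0]<-fmax: break
    st('pushed'); p=s['tcp_pos']; ctrl.move_straight(S(iS(p)[0]-6,slot_y,z)); ctrl.move_straight(S(iS(p)[0]-6,slot_y,120))
E
python3 - <<'E'
from h import *
c=cap('wrist')
print(iS(onz(c,325/2.3+196,435/2.3+45,45)))
push('small',-72.5)
E
```

```text
[-142.77693116  -69.77349448]
behind t35.1 store [-184.6  -72.4] z41.5 w0.2 gf0.0 ft [-0.3 -0.4  0.2]
pushed t42.8 store [-145.3  -72.5] z43.2 w-0.1 gf13.4 ft [-10.8  -0.5  25.5]
```

```bash
python3 - <<'E'
from h import *
ctrl.movep(S(-165,0,230),RX); c=cap('wrist','a3.png'); st()
x0,y0=proj(c,S(-143,0,18)).astype(int)
cr=cv2.resize(c['pixels'][y0-30:y0+100,x0-100:x0+80],None,fx=4,fy=4,interpolation=2)
print(x0-100,y0-30)
cv2.imwrite('pics/a3c.png',cr[:,:,::-1])
E
```

```text
t44.4 store [-165.5   -0.6] z228.5 w0.2 gf0.0 ft [-0.7 -0.2 -1.3]
236 145
```

View pics/a3c.png

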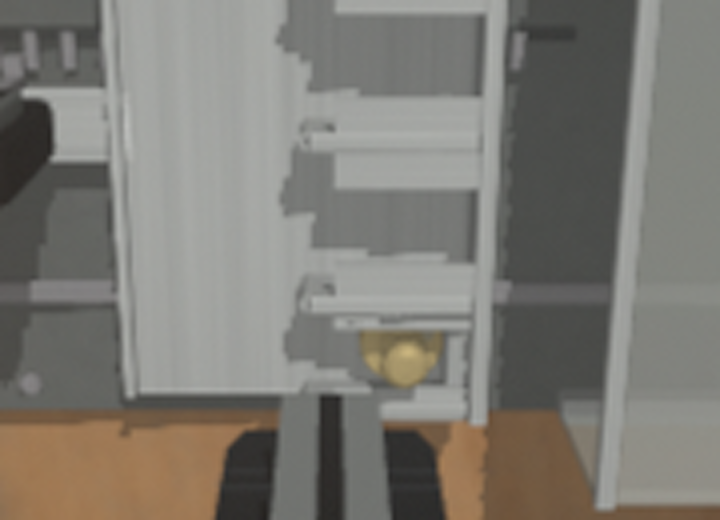

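The small weight sits against the back (knob unchanged at x ≈ -142.8, nominal -143). On to the second small one.

```bash
python3 - <<'E'
from h import *
ctrl.move_gripper(40,40)
p=locate('small',[584,273])
if pick('small',p)>9 and place('small',72.5) is not False:
    slidein(72.5); leave()
    ctrl.movep(S(-165,0,230),RX); c=cap('wrist','a4.png')
    p=locate('large',[511,340])
    E=cap('wrist','a4w.png')
E
```

```text
[('small', array([594. , 299.9]), np.float64(29.5)), ('small', array([449.7, 259. ]), np.float64(26.5))]
gripped t48.0 store [-111.9  228.3] z23.6 w11.3 gf39.0 ft [0.6 0.3 2.8]
lifted t48.8 store [-112.5  227.9] z72.7 w11.2 gf39.0 ft [-0.6 -0.8 -1.2]
over apron t50.1 store [-203.7   73.3] z79.0 w11.1 gf39.0 ft [ 0.5 -0.8 -0.1]
contact h 0.0 f 4.295356908029314
down t52.2 store [-203.6   72.6] z41.4 w11.0 gf39.5 ft [-1.2 -0.6  4. ]
slid t56.9 store [-139.9   72.5] z41.3 w11.3 gf39.8 ft [-7.4  0.1  7.2]
left t58.2 store [-140.3   72.3] z129.3 w25.8 gf0.0 ft [ 0.1  0.9 -1.3]
[('large', array([510.9, 341.1]), np.float64(43.4)), ('large', array([441.3, 333.3]), np.float64(44.4))]
```

```bash
python3 - <<'E'
from h import *
ctrl.move_gripper(40,40)
for near,sy in(([511,341],-26.5),([441,333],26.5)):
    p=locate('large',near)
    if np.linalg.norm(p-near)>60: print('odd'); break
    if pick('large',p)<9 or place('large',sy) is False: break
    slidein(sy); leave(); ctrl.move_gripper(40)
ctrl.movep(S(-165,0,230),RX); c=cap('wrist')
x0,y0=proj(c,S(-143,0,18)).astype(int)
cr=cv2.resize(c['pixels'][y0-110:y0+100,x0-140:x0+80],None,fx=2.8,fy=2.8,interpolation=2)
print(x0-140,y0-110); cv2.imwrite('pics/a5c.png',cr[:,:,::-1])
E
```

```text
[('large', array([510.9, 341.1]), np.float64(43.1)), ('large', array([441.3, 333.3]), np.float64(44.3))]
gripped t62.8 store [-197.   265.2] z26.0 w11.1 gf39.0 ft [0.3 0.6 1.6]
lifted t63.5 store [-197.6  264.8] z75.2 w10.7 gf39.0 ft [-0.3 -1.1 -2. ]
over apron t65.6 store [-204.   -25.8] z81.4 w11.3 gf39.0 ft [-0.8  0.3 -1.6]
contact h 0.0 f 4.776058696280729
down t67.7 store [-203.5  -26.5] z43.9 w11.4 gf39.3 ft [ 0.7 -0.7  2.9]
slid t72.4 store [-140.1  -26.4] z43.9 w11.4 gf39.8 ft [-6.6  0.9  7.9]
left t73.7 store [-140.6  -26.5] z129.3 w26.0 gf0.0 ft [-0.4  0.1 -0.4]
[('large', array([441. , 333.2]), np.float64(43.2))]
gripped t77.4 store [-266.3  253.8] z26.0 w11.6 gf39.0 ft [ 2.3 -0.7  2.9]
lifted t78.2 store [-266.9  253.4] z75.2 w11.7 gf39.0 ft [-1.3  0.8 -2.3]
over apron t79.9 store [-204.3   27.3] z81.5 w11.4 gf39.0 ft [-0.4  0.4 -2.3]
contact h 0.0 f 4.6987539920184105
down t81.9 store [-203.7   26.5] z43.8 w11.6 gf39.2 ft [ 0.2 -0.5  2.9]
slid t86.6 store [-139.7   26.5] z43.7 w11.2 gf39.6 ft [-6.9  0.3  6.8]
left t87.9 store [-140.2   26.4] z129.3 w26.2 gf0.0 ft [-0.3  0.   0.3]
195 65
```

View pics/a5c.png

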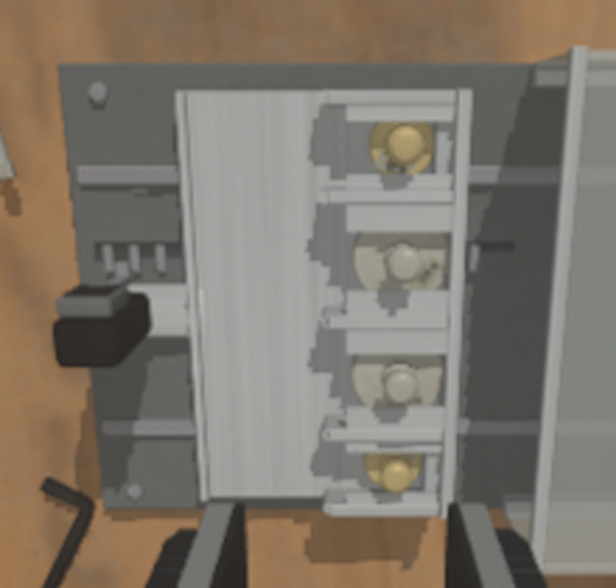

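All four weights are against the back of their proper slots (knobs at crop (405,143), (404,262), (400,380), (395,475)). Now I close the shuttle.

```bash
python3 - <<'E'
from h import *
ry=rot(YAW,'y')
ctrl.move_gripper(60,40)
ctrl.movep(S(-268.3,2,150),ry); ctrl.move_straight(S(-268.3,2,41.3),rate=80); st()
ctrl.move_straight(S(-268.3,-0.5,41.3)); ctrl.move_gripper(10,40); ctrl.pause(.3); s=st('sq')
if s['gripper_width']<24:
    s=slide(-268.3,-112.5,y=-0.5)
    cap('wrist','b1.png')
E
```

```text
t92.0 store [-268.     2.1] z41.7 w60.1 gf0.0 ft [ 0.1 -0.5  0.4]
sq t93.0 store [-267.7   -1. ] z41.8 w19.6 gf42.1 ft [-1.7 -4.3  7. ]
slid t97.5 store [-112.1   -1. ] z41.9 w20.2 gf42.4 ft [ 0.1 -4.4  7.1]
```

```bash
python3 - <<'E'
from h import *
for x in (-111.5,-110.5,-109.5,-108.5,-107.5):
    ctrl.move_straight(S(x,-.5,41.3),rate=20); s=st()
    if s['ft_force'][0]<-9: break
xs=iS(s['tcp_pos'])[0]
ctrl.move_straight(S(xs-1.6,-.5,41.3),rate=20); st('back')
ctrl.move_gripper(60); ctrl.pause(.4); st('open'); cap('wrist','b2.png')
ctrl.move_straight(S(xs-1,1,150)); 
ctrl.movep(S(-165,30,260),RX); st(); cap('wrist','b3.png')
a=cv2.resize(cv2.imread('pics/b2.png')[190:340,200:440],(480,300)); b=cv2.resize(cv2.imread('pics/b3.png')[0:300,180:500],(480,300)) 
cv2.imwrite('pics/m2.png',np.vstack([a,b]))
E
```

```text
t97.8 store [-112.1   -1. ] z41.9 w20.2 gf43.2 ft [-5.8 -4.4 12.2]
 t98.1 store [-112.1   -1. ] z41.9 w20.1 gf44.0 ft [-11.9  -5.6  16. ]
back t98.4 store [-113.8   -1. ] z41.9 w20.4 gf42.6 ft [-1.2 -4.8  8.5]
open t99.3 store [-113.7   -0.5] z41.3 w59.8 gf0.0 ft [-0.   0.2 -0.6]
 t101.6 store [-165.1   29.8] z259.3 w60.0 gf0.0 ft [-1.1  0.1  0.4]
```

View pics/m2.png

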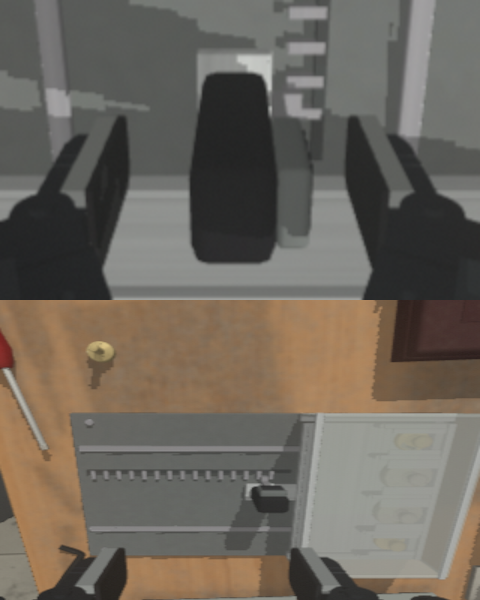

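The release is fully proud again at home, and all four weights show under the cover (crop (413,440), (407,476), (400,513), (393,545)). The robot is clear, so I'm handing in.

```bash
python3 -c "
from h import *
ctrl.pause(.5); print(workorder.hand_in())"
```

```text
the job is handed in; nothing more can be done
None
```

The job is handed in: all four weights were there and are in slots of their own size, right to the back, and the shuttle is home and looks locked, judging by the release standing fully out in the last picture.

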